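# Put the cytometer optics back in the foam drawer

## Robot

A 6-joint arm with a two-finger parallel gripper is mounted at the origin on the work surface. World frame = base frame: x ahead of the robot, y to its left, z up, the work surface at z = 0. Lengths are in mm, angles in rad, forces in N, time in s.
With the tool pointing down it reaches from about 275 to 1000 mm from the base axis. Payload 8.4 kg.
Tool frame: the origin (TCP) lies at the very end of the fingers, on their centre line; the grasp point (between the pads) lies 19 mm behind it; z points along the fingers, y is the line along which they close (so a half turn about z gives the same grasp; the last joint's range is limited). The gripper opens to 85 mm and grips with 20 to 120 N. Pads are 22 mm wide; open, the fingers measure 114 mm over their backs; the gripper's body (76 mm by 85 mm) begins 54 mm behind the grasp point. The pads swing forward as they close: fully open they stand 13 mm farther back than shut.
Start: joints at [1.231, 0.353, 1.633, -0, 1.155, -0.002], TCP at [207.131, 589.682, 231.281] pointing down, gripper open.
Joint ranges: [-2.63, 2.63], [-0.92, 2.1], [0.06, 2.66], [-1.3, 4.44], [0, 2.69], [-3.02, 3.02]. Speed limits (rad/s): [2.22, 2.22, 2.79, 3.14, 3.14, 3.14].

## Interface

Orientations are given as a rotation vector (axis times angle).
In Python, from bench import env gives the robot as it stands. Calls block until the motion is done:
- env.move_pose(position, orientation): joint-space move of the TCP to a pose.
- env.line_to(position, attitude=None, vel=150): straight line of the TCP; attitude=None keeps the orientation; vel is the mean speed in mm/s.
- env.move_j(angles): joint-space move.
- env.open() and env.gripper_close(newtons=None): open the fingers fully, or close them until they stop; newtons is the grip in N (None keeps the last).
- env.sleep(seconds).
- env.inverse_kinematics(position, orientation): joint angles nearest the present ones, or None.
- env.get_state(): the state.
- env.capture(name): name is "scene" or "top"; returns the picture (480x640x3 uint8, red, green, blue); there is no depth.
- env.camera_params(name): a dict with "K" (3x3 intrinsics, pixels), "k1" (the pictures are not rectified: a ray, as slopes to the right and down, at radius r is drawn at 1 + k1 r^2 times it, then the intrinsics apply), "cam_to_world" (4x4, takes a point from camera to world coordinates). Camera axes: x right, y down, z forward; pixel columns grow to the right and rows downward; lengths in mm; the calibration is good to about 2 mm. A picture is of the moment at which its call begins. camera_params takes no time and is no camera call.
A pose or a line that the arm cannot do raises env.IKError and nothing moves.
- env.hand_in(): hands the job in; it is judged then, once.
The state is a dict: "time": time; "qpos": joint angles; "joint_velocities": joint speeds; "joint_efforts": joint torques, N m; "tool_pos": TCP position; "orientation": TCP orientation; "force": force on the tool from outside, world axes, zero at the start; "moment": the same for the moment, N m; "finger_gap": finger opening in mm; "grip_force": force on a finger pad.
Only numpy, scipy, OpenCV 4.12 (cv2) and the standard library are available. Lean on these libraries where they do the work, as an engineer would, in place of code of your own. Each camera call takes 0.05 s, during which the arm holds its last target. There are 200 camera calls.

## Task

The optics taken out of the cytometer are lying in the blue sorting tray: pull out the drawer of the optics chest, press every one of them that is there into the foam cutout of its own shape until it is fully home, base flush with the foam, and then push the drawer fully shut. Leave the other things on the bench where they are.

Things in the scene. Friction and masses are not known exactly. Their poses are not given: they have to be found in the camera images.
- filter_holder: Aluminium filter holder with a rectangular base 56 (x) x 28 (y) mm, tab in the middle; half a turn makes no difference. Base 15 mm thick; on it a black grip tab 22 (x) x 12 (y) x 20 mm: 35 mm tall in all, about 60 g. Origin on the underside below the tab's middle, z up. Starts in a compartment of the tray, or is absent.
- square_mount: Aluminium beam-splitter mount with a square base 38 x 38 mm, tab in the middle; quarter turns make no difference. Base 15 mm thick; on it a black grip tab 22 (x) x 12 (y) x 20 mm: 35 mm tall in all, about 60 g. Origin on the underside below the tab's middle, z up. Starts in a compartment of the tray, or is absent.
- port_cap: Aluminium detector port cap with a round base 46 mm in diameter, tab across the middle; fits at any turn. Base 15 mm thick; on it a black grip tab 22 (x) x 12 (y) x 20 mm: 35 mm tall in all, about 60 g. Origin on the underside below the tab's middle, z up. Starts in a compartment of the tray, or is absent.
- tee_mount: Aluminium T-shaped mirror mount: bar x -26 to 26, y -7 to 13 mm, stem x -11 to 11, y -33 to -7 mm; tab on the bar. Fits one way round only. Base 15 mm thick; on it a black grip tab 22 (x) x 12 (y) x 20 mm: 35 mm tall in all, about 60 g. Origin on the underside below the tab's middle, z up. Starts in a compartment of the tray, or is absent.
- angle_bracket: Aluminium L-shaped bracket: legs x -15 to 29, y -11 to 11 mm and x -15 to 7, y 11 to 33 mm; tab on the first. Fits one way round only. Base 15 mm thick; on it a black grip tab 22 (x) x 12 (y) x 20 mm: 35 mm tall in all, about 60 g. Origin on the underside below the tab's middle, z up. Starts in a compartment of the tray, or is absent.
- long_slide: Aluminium filter slide with a long, narrow base 64 (x) x 20 (y) mm, tab in the middle; half a turn makes no difference. Base 15 mm thick; on it a black grip tab 22 (x) x 12 (y) x 20 mm: 35 mm tall in all, about 60 g. Origin on the underside below the tab's middle, z up. Starts in a compartment of the tray, or is absent.
- filter_holder_cutout (a point): On the floor of the rectangular cutout (front row, +y side) of the foam: where the filter_holder's origin lies, axes alike, when it is fully home, base flush with the foam. 15 mm deep, 3 mm wider than the part all round. Soft bulges on opposite walls hold a part merely laid in about 10 mm proud; a push of 5 to 15 N takes it past them to the floor, where they grip it.
- square_mount_cutout (a point): On the floor of the square cutout (back row, -y side) of the foam: where the square_mount's origin lies, axes alike, when it is fully home, base flush with the foam. 15 mm deep, 3 mm wider than the part all round. Soft bulges on opposite walls hold a part merely laid in about 10 mm proud; a push of 5 to 15 N takes it past them to the floor, where they grip it.
- port_cap_cutout (a point): On the floor of the round cutout (front row, middle) of the foam: where the port_cap's origin lies, axes alike, when it is fully home, base flush with the foam. 15 mm deep, 3 mm wider than the part all round. Soft bulges on opposite walls hold a part merely laid in about 10 mm proud; a push of 5 to 15 N takes it past them to the floor, where they grip it.
- tee_mount_cutout (a point): On the floor of the T-shaped cutout (front row, -y side) of the foam: where the tee_mount's origin lies, axes alike, when it is fully home, base flush with the foam. 15 mm deep, 3 mm wider than the part all round. Soft bulges on opposite walls hold a part merely laid in about 10 mm proud; a push of 5 to 15 N takes it past them to the floor, where they grip it.
- angle_bracket_cutout (a point): On the floor of the L-shaped cutout (back row, +y side) of the foam: where the angle_bracket's origin lies, axes alike, when it is fully home, base flush with the foam. 15 mm deep, 3 mm wider than the part all round. Soft bulges on opposite walls hold a part merely laid in about 10 mm proud; a push of 5 to 15 N takes it past them to the floor, where they grip it.
- long_slide_cutout (a point): On the floor of the long, narrow cutout (back row, middle) of the foam: where the long_slide's origin lies, axes alike, when it is fully home, base flush with the foam. 15 mm deep, 3 mm wider than the part all round. Soft bulges on opposite walls hold a part merely laid in about 10 mm proud; a push of 5 to 15 N takes it past them to the floor, where they grip it.
- drawer (a joint): How far the foam-lined drawer of the low grey optics chest (225 deep, 286 wide, 80 mm high, fixed) is pushed in, in m: 0 fully out, 0.19 fully shut. It slides in along its handle's +x, stays where it is left (about 2 N of friction), starts shut or up to 10 mm ajar. The foam travels with it, clear of the chest below 0.02. Only 71 mm is free under the chest's top: a part left proud catches there.
- drawer_handle (a point): Middle of the drawer's handle, a level steel bar along its y, 10 mm thick, 120 mm long, 46 mm above the bench, 40 mm (centre) in front of the drawer's white front, free above and below; a post 52 mm to each side joins it to the front. The drawer shuts along +x. Its front is 12 mm thick, top edge 78 mm; foam top 41 mm, cutout floors 26 mm above the bench.
- tray: Blue plastic sorting tray fixed to the bench, 262 (x) x 176 (y) x 20 mm, walls, dividers and floor 4 mm thick; six compartments 82 mm square, three along x by two along y. Origin in the middle of its underside.
- screw_pot: Small clear pot with a white lid, 40 mm across, 31 mm high, standing on the bench in front of the tray; not part of the job. Origin at the middle of its underside.
- lens_cleaner: Small amber bottle, 32 mm across, 62 mm high, standing on the bench between the chest and the tray; not part of the job. Origin at the middle of its underside.
- hex_driver: Screwdriver with a black handle, 170 mm long, lying on the bench; not part of the job. Origin on the underside near its middle.
- marker: Marker pen lying on the bench, 125 mm long, 13 mm thick, along its x; not part of the job. Origin on the underside near its middle.

How it is judged:
By the outcome, as a careful person would: the job done as asked, in the order asked, and still so for the second after the job is handed in, with the robot touching nothing.
Of filter_holder, square_mount, port_cap, tee_mount, angle_bracket, long_slide only 4 to 6 are there at a start; the rules pass over those that are not, and their reading is None.
At some moment in a run one of filter_holder, square_mount, port_cap, tee_mount, angle_bracket, long_slide may be knocked a few centimetres aside while the robot is not near it.
Once in a run the grip may slacken for a moment while it holds something.
It also fails if it takes over 210 s, if anything falls off the work surface, if the arm or the gripper's body presses on something with over 40 N, if the wrist force passes 120 N, or if a joint passes its speed limit or range.

## Working session

There is one attempt and no reset: what is moved stays moved. The work goes in short steps, each a Python script; the robot and the scene stay as the last script left them, time stands still between calls to the robot, and variables do not carry over. Pictures are saved under pics/ and viewed, at most 14 in all, crops included, and the job is handed in when it is done.

```bash
ls; mkdir -p pics
python3 - <<'E'
from bench import env
import cv2
for n in("scene","top"):
    im=env.capture(n); cv2.imwrite(f"pics/{n}0.png",im[:,:,::-1])
    p=env.camera_params(n); print(n,p)
print(env.get_state())
E
```

```text
pics
scene {'K': array([[452.03031685,   0.        , 323.02574774],
       [  0.        , 452.03031685, 238.08579008],
       [  0.        ,   0.        ,   1.        ]]), 'k1': -0.06035980138332226, 'cam_to_world': array([[-2.54444104e-01,  7.94112747e-01, -5.51944873e-01,
         1.04543950e+03],
       [ 9.67039541e-01,  2.03240725e-01, -1.53387527e-01,
         5.95103821e+01],
       [-9.62931480e-03, -5.72781069e-01, -8.19651831e-01,
         7.40503646e+02],
       [ 0.00000000e+00,  0.00000000e+00,  0.00000000e+00,
         1.00000000e+00]])}
top {'K': array([[623.48193722,   0.        , 327.50147172],
       [  0.        , 623.48193722, 240.93199826],
       [  0.        ,   0.        ,   1.        ]]), 'k1': -0.16410178194983205, 'cam_to_world': array([[ 1.87269680e-02, -9.84023976e-01,  1.77048341e-01,
         3.33358137e+02],
       [-9.99722628e-01, -2.09585759e-02, -1.07426449e-02,
        -4.34652578e+01],
       [ 1.42817013e-02, -1.76798056e-01, -9.84143526e-01,
         1.46563915e+03],
       [ 0.00000000e+00,  0.00000000e+00,  0.00000000e+00,
         1.00000000e+00]])}
{'time': 0.1, 'qpos': array([ 1.23061857e+00,  3.53578071e-01,  1.63405088e+00,  1.50876010e-05,
        1.15522026e+00, -2.37856622e-03]), 'joint_velocities': array([-2.01534713e-04, -2.07121604e-03, -1.54942046e-03,  3.87490348e-04,
        4.93107315e-05, -2.84624300e-04]), 'joint_efforts': array([-1.29359712e-03, -6.06353331e+01, -3.42821181e+01,  9.65628089e-06,
        3.95106807e-03, -3.17794661e-05]), 'tool_pos': array([206.97191373, 589.28051416, 230.64107364]), 'orientation': array([-5.28065574e-01, -3.09666213e+00,  1.94107709e-03]), 'force': array([-0.40485075, -0.74889257,  0.41438349]), 'moment': array([ 0.00257288, -0.05120951, -0.01005323]), 'grip_force': 0.0, 'finger_gap': 85.68957414143664}
```

View pics/scene0.png

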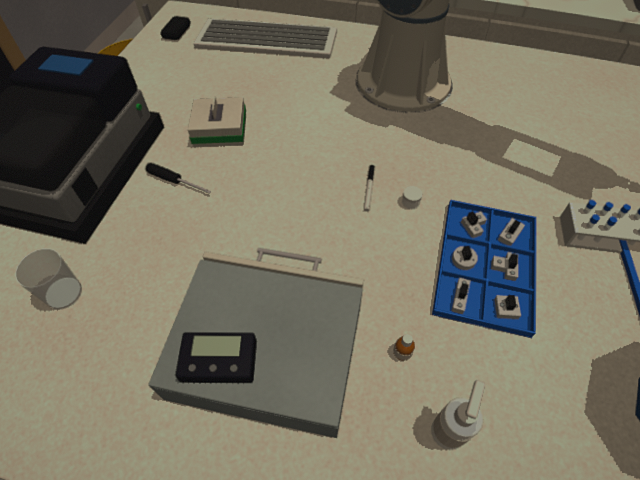

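View pics/top0.png

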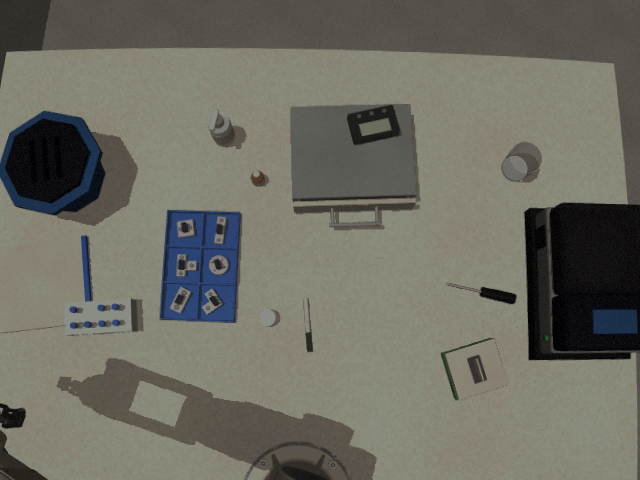

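The top view shows all six parts in the tray (x 163–241, y 210–322), and the drawer handle around (356,220). I'll rectify it to world planes for measuring.

```bash
cat > h.py <<'E'
from bench import env
import numpy as np, cv2, math
from scipy.spatial.transform import Rotation as R
def project(cam,P):
    p=env.camera_params(cam); T=np.linalg.inv(p["cam_to_world"]); P=np.atleast_2d(P).astype(float)
    c=P@T[:3,:3].T+T[:3,3]; s=c[:,:2]/c[:,2:]; s=s*(1+p["k1"]*(s**2).sum(1))[:,None]
    return s@p["K"][:2,:2].T+p["K"][:2,2]
def pix2w(cam,uv,z):
    p=env.camera_params(cam); K=p["K"]
    s=cv2.undistortPoints(np.array([[uv]],float),K,np.array([p["k1"],0,0,0.]))[0,0]
    M=p["cam_to_world"]; d=M[:3,:3]@[s[0],s[1],1]; o=M[:3,3]; return o+d*(z-o[2])/d[2]
def rect(cam,im,xr,yr,z,s=3,grid=20):
    """map: image up=+x, left=+y, like the top view"""
    xs=np.arange(xr[1],xr[0],-1/s); ys=np.arange(yr[1],yr[0],-1/s)
    Y,X=np.meshgrid(ys,xs); uv=project(cam,np.c_[X.ravel(),Y.ravel(),np.full(X.size,z)]).astype(np.float32).reshape(*X.shape,2)
    o=cv2.remap(im,uv,None,cv2.INTER_CUBIC)[:,:,::-1].copy()
    o=np.clip(o.astype(float)*1.5,0,255).astype(np.uint8)
    for g in np.arange(math.ceil(xr[0]/grid)*grid,xr[1],grid):
        v=int((xr[1]-g)*s); o[v,::6]=(0,255,255); cv2.putText(o,str(int(g)),(0,v),0,.38,(0,0,255))
    for g in np.arange(math.ceil(yr[0]/grid)*grid,yr[1],grid):
        v=int((yr[1]-g)*s); o[::6,v]=(0,255,255); cv2.putText(o,str(int(g)),(v,10),0,.38,(0,0,255))
    return o
def att(yaw): # tool down, tool y along world direction yaw+90deg
    return (R.from_euler("z",yaw)*R.from_euler("x",math.pi)).as_rotvec()
E
python3 - <<'E'
from h import *
for n,uv,z in [("handleL",(333,224),46),("handleR",(380,225),46),("trayTL",(168,210),20),("trayTR",(240,212),20),("trayBL",(161,321),20),("trayBR",(237,321),20),("frontL",(293,207),78),("frontR",(415,203),78),("marker_t",(307,299),10),("marker_b",(309,350),10),("pot",(268,317),31),("bottle",(257,178),50)]:
    print(n,pix2w("top",uv,z).round())
t=cv2.imread("pics/top0.png")[:,:,::-1]; s=cv2.imread("pics/scene0.png")[:,:,::-1]
c=[pix2w("top",(202,266),19)[:2]][0]
x0,y0=c
cv2.imwrite("pics/r_top.png",rect("top",t,(x0-140,x0+140),(y0-100,y0+100),19,2.14*1.0))
cv2.imwrite("pics/r_sc.png",rect("scene",s,(x0-140,x0+140),(y0-100,y0+100),19,2.14*1.0))
a=cv2.imread("pics/r_top.png");b=cv2.imread("pics/r_sc.png");o=np.hstack([a,b[:a.shape[0]]]);print(o.shape)
cv2.imwrite("pics/both.png",o[:600,:])
E
```

```text
handleL [629. -71.  46.]
handleR [ 629. -181.   46.]
trayTL [661. 324.  20.]
trayTR [659. 150.  20.]
trayBL [396. 325.  20.]
trayBR [401. 146.  20.]
frontL [660.  22.  78.]
frontR [ 676. -258.   78.]
marker_t [456. -14.  10.]
marker_b [338. -21.  10.]
pot [411.  74.  31.]
bottle [735. 110.  50.]
(600, 856, 3)
```

Run:
```python
from h import *
# base-top / handle crop
t=cv2.imread("pics/top0.png")[:,:,::-1]
c=pix2w("top",(356,215),46); print(c)
cv2.imwrite("pics/r_handle.png",rect("top",t,(c[0]-60,c[0]+60),(c[1]-100,c[1]+100),46,4))
```

```text
[ 651.65497503 -124.32000851   46.        ]
```

View pics/both.png

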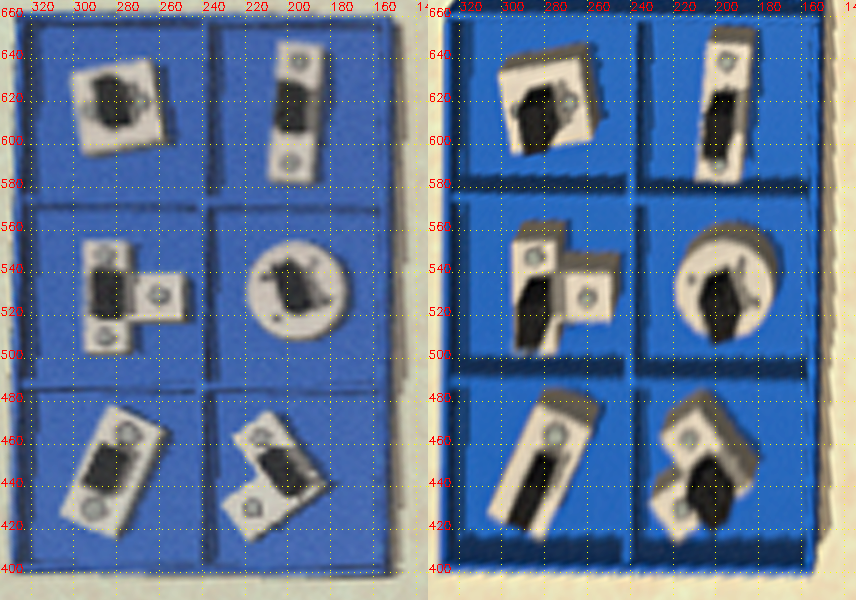

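View pics/r_handle.png

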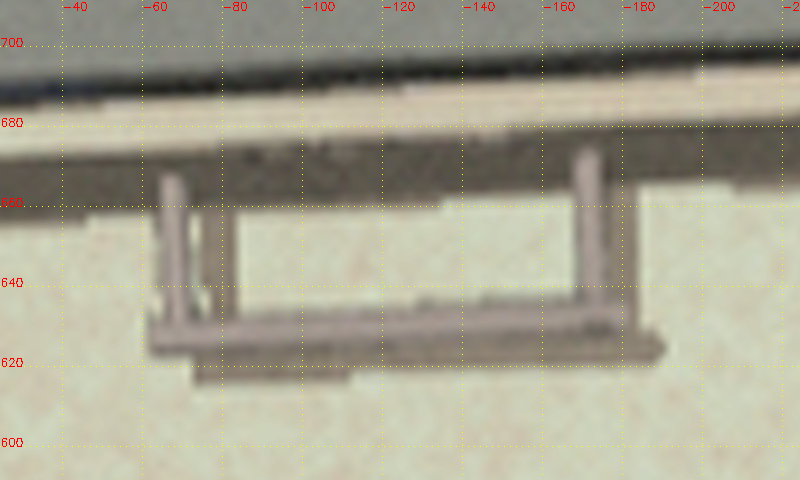

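Handle bar ends are at about (628,-59) and (634,-182), and its yaw is about 0.05. In the tray the layout is square, slide / tee, cap / holder, bracket. I'll hook the drawer open with closed fingers behind the bar.

Run:
```python
from h import *
yaw=.052; d=np.array([math.cos(yaw),math.sin(yaw),0]); H=np.array([631,-121,0.])
env.gripper_close(20)
p=H+22*d
env.move_pose([*p[:2],140],att(yaw)); print(env.get_state()["qpos"].round(2))
env.line_to([*p[:2],33],vel=80); s=env.get_state(); print(s["tool_pos"].round(1),s["force"].round(1))
q=p-(186+11)*d+[0,0,33]
env.line_to(q-(-60)*d,vel=120); print(env.get_state()["force"].round(1),env.get_state()["tool_pos"].round(1))
env.line_to(q,vel=100); s=env.get_state(); print(s["tool_pos"].round(1),s["force"].round(1))
q=q+4*d
env.line_to(q,vel=30)
env.line_to([q[0],q[1],160],vel=200)
env.open()
env.move_pose([207,560,260],att(2.8))
print(env.get_state()["time"])
for n in("scene","top"): cv2.imwrite(f"pics/{n}1.png",env.capture(n)[:,:,::-1])
t=cv2.imread("pics/top1.png")[:,:,::-1]
cv2.imwrite("pics/r_foam.png",rect("top",t,(430,690),(-280,20),41,2.3))
```

```text
[-0.18  0.5   1.62  0.    1.02  1.33]
[ 653.4 -120.    33.6] [-0.1 -0.3  0.7]
[ 0.7 -0.3 -0.7] [ 516.7 -127.    33. ]
[ 461.5 -130.8   34. ] [14.6  3.8 -7.8]
11.8333Traceback (most recent call last):
  File "<stdin>", line 18, in <module>
  File "h.py", line 21, in rect
    v=int((yr[1]-g)*s); o[::6,v]=(0,255,255); cv2.putText(o,str(int(g)),(v,10),0,.38,(0,0,255))
                        ~^^^^^^^
IndexError: index 690 is out of bounds for axis 1 with size 690
```

```bash
cat >> h.py <<'E'
from scipy.optimize import differential_evolution, minimize
def circ(r): a=np.linspace(0,2*np.pi,60); return np.c_[r*np.cos(a),r*np.sin(a)]
def box(x0,x1,y0,y1): return np.array([[x0,y0],[x1,y0],[x1,y1],[x0,y1]],float)
POLY={"filter_holder":box(-28,28,-14,14),"square_mount":box(-19,19,-19,19),"port_cap":circ(23),"long_slide":box(-32,32,-10,10),
"tee_mount":np.array([[-26,13],[-26,-7],[-11,-7],[-11,-33],[11,-33],[11,-7],[26,-7],[26,13]],float),
"angle_bracket":np.array([[-15,-11],[29,-11],[29,11],[7,11],[7,33],[-15,33]],float)}
def place(poly,x,y,a): c,s=math.cos(a),math.sin(a); return poly@np.array([[c,s],[-s,c]])+[x,y]
def fitpoly(L,xr,yr,s,poly,x0,a0,dr=8,da=.4):
    """L: score image in rect frame (no grid); maximise the sum inside"""
    def f(v):
        P=place(poly,*v); uv=np.c_[(yr[1]-P[:,1])*s,(xr[1]-P[:,0])*s]
        m=np.zeros(L.shape,np.uint8); cv2.fillPoly(m,[np.round(uv*16).astype(np.int32)],255,cv2.LINE_AA,4)
        return -float((L*m).sum())/255/s**2
    r=differential_evolution(f,[(x0[0]-dr,x0[0]+dr),(x0[1]-dr,x0[1]+dr),(a0-da,a0+da)],seed=1,maxiter=60,popsize=12)
    return r.x,-r.fun
def raw(cam,im,xr,yr,z,s):
    xs=np.arange(xr[1],xr[0],-1/s); ys=np.arange(yr[1],yr[0],-1/s); Y,X=np.meshgrid(ys,xs)
    uv=project(cam,np.c_[X.ravel(),Y.ravel(),np.full(X.size,z)]).astype(np.float32).reshape(*X.shape,2)
    return cv2.remap(im,uv,None,cv2.INTER_CUBIC)
E
python3 - <<'E'
from h import *
t=cv2.imread("pics/top1.png")[:,:,::-1]
cv2.imwrite("pics/r_foam.png",rect("top",t,(430,690),(-285,21),41,2.3))
# parts
xr,yr,s=(395,665),(140,335),3
r=raw("top",t,xr,yr,19,s).astype(float); R_,G,B=r[...,0],r[...,1],r[...,2]
L=np.where(B>R_*1.3,-1.,np.where(R_>95,1.,0)); L[(L==0)&(R_>45)]=-.7
cv2.imwrite("pics/L.png",((L+1)*127).astype(np.uint8))
g={"square_mount":((616,283),.15),"long_slide":((614,197),1.5),"tee_mount":((529,288),-1.57+3.14),"port_cap":((531,197),0),"filter_holder":((447,287),.5-1.57+0.0),"angle_bracket":((448,204),0)}
for n,(p,a) in g.items():
    best=None
    for k in ([0] if n in("port_cap","square_mount") else np.arange(8)*math.pi/4):
        v,sc=fitpoly(L,xr,yr,s,POLY[n],p,a+k)
        if best is None or sc>best[1]: best=(v,sc)
    a=cv2.contourArea(POLY[n].astype(np.float32))
    print(n,best[0].round(2),"score",round(best[1]),"area",a)
E
```

```text
square_mount [6.1791e+02 2.8027e+02 1.8000e-01] score 767 area 1444.0
long_slide [615.23 196.94   6.2 ] score 590 area 1280.0
tee_mount [528.61 282.35   6.29] score 785 area 1612.0
port_cap [ 5.3185e+02  1.9635e+02 -1.8000e-01] score 934 area 1658.7629792795467
filter_holder [ 4.4724e+02  2.8282e+02 -4.2000e-01] score 856 area 1568.0
angle_bracket [446.22 200.74   0.62] score 761 area 1452.0
```

View pics/r_foam.png

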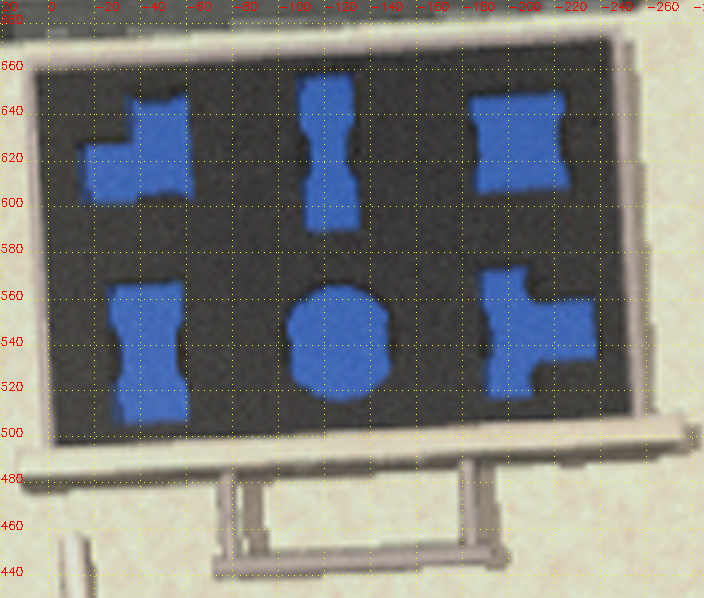

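View pics/L.png

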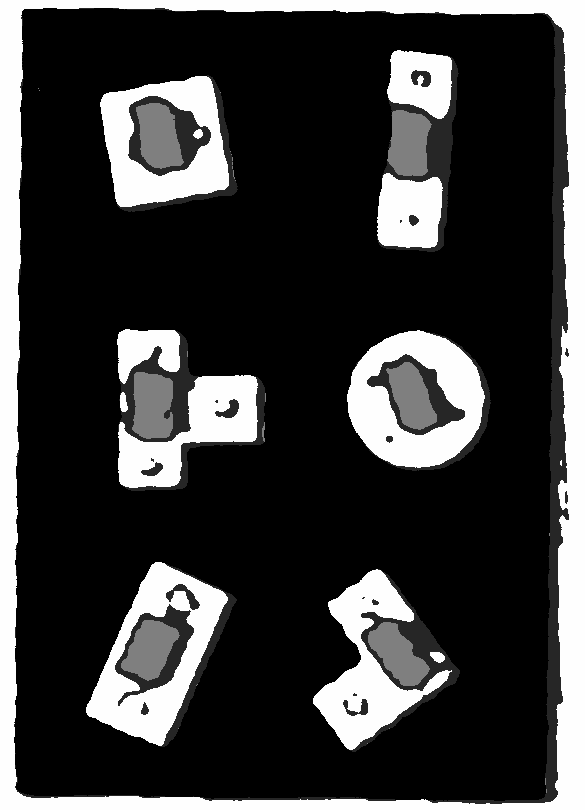

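Foam view: the six cutouts are clear, all with yaw about 0.05, and the drawer is clear of the chest. Next I'll fit the cutouts and check the height of the drawer side walls in the scene view.

Run:
```python
from h import *
t=cv2.imread("pics/top1.png")[:,:,::-1]
xr,yr,s=(490,670),(-260,10),3
r=raw("top",t,xr,yr,41,s).astype(float); L=np.where(r[...,2]>r[...,0]*1.35+8,1.,-1.)
C=env.camera_params("top")["cam_to_world"][:3,3]; k=(C[2]-41)/(C[2]-26)
g={"filter_holder":(537,-46),"square_mount":(628,-208),"port_cap":(541,-128),"tee_mount":(545,-197),"angle_bracket":(618,-48),"long_slide":(623,-122)}
def grow(n):
    P=POLY[n]
    if n=="port_cap": return circ(26)
    m=P.mean(0) # offset rectilinear polygons by 3 outward
    m=np.zeros((400,400),np.uint8); cv2.fillPoly(m,[np.round((P+50)*4).astype(np.int32)],1)
    q=[]
    for i,p in enumerate(P):
        for sx in(-3,3):
            for sy in(-3,3):
                ins=[cv2.pointPolygonTest(P.astype(np.float32),(float(p[0]+a*sx/3),float(p[1]+b*sy/3)),False)>0 for a,b in((1,1),(-1,-1),(1,-1),(-1,1))]
                # convex: only the opposite corner is inside; reflex: all but this one
                if (sum(ins)==1 and ins[1]) or (sum(ins)==3 and not ins[0]): q.append((p[0]+(sx if 1 else 0),p[1]+sy))
    return np.array(q,float)
def mask(P):
    m=np.zeros(L.shape,np.uint8); uv=np.c_[(yr[1]-P[:,1])*s,(xr[1]-P[:,0])*s]
    cv2.fillPoly(m,[np.round(uv*16).astype(np.int32)],255,cv2.LINE_AA,4); return m
out={}
for n,p in g.items():
    Q=grow(n); assert len(Q)==len(POLY[n]),(n,Q)
    def f(v):
        P=place(Q,*v); return -(L*np.minimum(mask(P),mask(C[:2]+(P-C[:2])*k))).sum()/255/s**2
    res=differential_evolution(f,[(p[0]-9,p[0]+9),(p[1]-9,p[1]+9),(-.05,.15)],seed=1,maxiter=50,popsize=12)
    out[n]=res.x; print(n,res.x.round(2),round(-res.fun),cv2.contourArea(Q.astype(np.float32)))
im=cv2.imread("pics/scene1.png"); o=project("scene",[[580,-125,41]])[0]; print(o)
x,y=int(o[0]),int(o[1]); c=im[max(0,y-90):y+90,max(0,x-115):x+115]
cv2.imwrite("pics/sc1c.png",np.clip(cv2.resize(c,None,fx=3.3,fy=3.3,interpolation=cv2.INTER_CUBIC)*1.2,0,255).astype(np.uint8))
print("crop origin",max(0,x-115),max(0,y-90))
```

```text
filter_holder [ 5.3775e+02 -4.2930e+01  4.0000e-02] 1633 2108.0
square_mount [ 6.2967e+02 -2.0550e+02  8.0000e-02] 1519 1936.0
port_cap [ 5.4241e+02 -1.2678e+02 -3.0000e-02] 1773 2119.7046950350136
tee_mount [ 5.4675e+02 -2.0408e+02  6.0000e-02] 1753 2236.0
angle_bracket [ 6.2101e+02 -4.8620e+01  6.0000e-02] 1646 2016.0
long_slide [ 6.2584e+02 -1.2194e+02  6.0000e-02] 1407 1820.0
[294.98816612 234.69114486]
crop origin 179 144
```

View pics/sc1c.png

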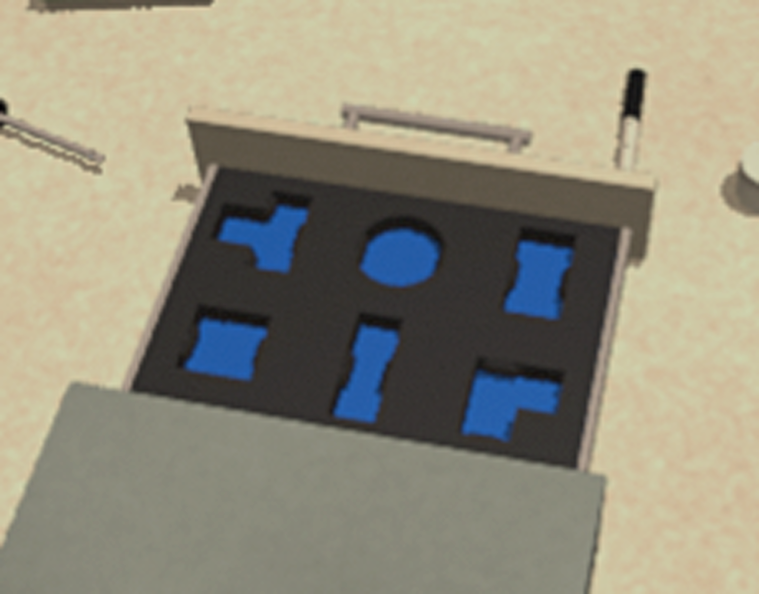

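The side walls are level with the foam, so there is room to open the fingers. The cutout fits agree as two straight rows at yaw 0.055. I'll write the pick-and-place with re-measuring and force checks, and do the square first.

```bash
cat >> h.py <<'E'
TRAY={"square_mount":(617.9,280.3,.18),"long_slide":(615.2,196.9,-.083),"tee_mount":(528.6,282.4,0.),"port_cap":(531.9,196.4,.3),"filter_holder":(447.2,282.8,-.42),"angle_bracket":(446.2,200.7,.62)}
CUT={"filter_holder":(537.75,-42.9),"square_mount":(629.9,-205.5),"port_cap":(542.4,-126.8),"tee_mount":(546.75,-204.),"angle_bracket":(621,-48.6),"long_slide":(625.5,-121.9)}
YAW=.055
def measure(n,prior=None):
    x,y,a=prior or TRAY[n]; im=env.capture("top"); cv2.imwrite(f"pics/m_{n}.png",im[:,:,::-1])
    xr,yr,s=(x-60,x+60),(y-60,y+60),3
    r=raw("top",im,xr,yr,19,s).astype(float); A,B=r[...,0],r[...,2]
    L=np.where(B>A*1.3,-1.,np.where(A>95,1.,0)); L[(L==0)&(A>45)]=-.7
    v,sc=fitpoly(L,xr,yr,s,POLY[n],(x,y),a,14,.35)
    if n=="port_cap": v[2]=a
    print(n,"measured",v.round(2),"score",round(sc)); return v,sc
def F(): return env.get_state()["force"]
def pick(n,v):
    x,y,a=v; env.open() if env.get_state()["finger_gap"]<80 else None
    env.move_pose([x,y,90],att(a)); env.line_to([x,y,21.5],vel=120)
    env.gripper_close(90); s=env.get_state(); print("gap",round(s["finger_gap"],1),"grip",round(s["grip_force"]),"z",s["tool_pos"][2].round(1))
    env.line_to([x,y,110],vel=150); s=env.get_state(); print("lifted gap",round(s["finger_gap"],1),"F",s["force"].round(1))
    return 10<s["finger_gap"]<14
def put(n):
    x,y=CUT[n]
    env.move_pose([x,y,110],att(YAW)); s=env.get_state(); print("over gap",round(s["finger_gap"],1)); f0=F()
    env.line_to([x,y,62],vel=120); env.line_to([x,y,55.5],vel=40); f=F()-f0; print("laid",f.round(1))
    if f[2]>6: print("CATCH"); return False
    for z in np.arange(53.5,42.4,-2):
        env.line_to([x,y,z],vel=25); f=F()-f0
        print(round(z,1),env.get_state()["tool_pos"][2].round(1),f.round(1))
        if f[2]>35: break
    env.open(); env.line_to([x,y,95],vel=200); tamp(n); return True
def tamp(n):
    x,y=CUT[n]; env.gripper_close(20); env.line_to([x,y,66],vel=150); f0=F()
    for z in np.arange(64,58.9,-1):
        env.line_to([x,y,z],vel=25); f=(F()-f0)[2]
        if f>4: print("tamp",z,env.get_state()["tool_pos"][2].round(1),round(f,1))
        if f>22: break
    env.line_to([x,y,110],vel=200); env.open(); print("t",env.get_state()["time"])
def do(n):
    v,sc=measure(n)
    if pick(n,v): return put(n)
    print("PICK FAIL")
E
python3 - <<'E'
from h import *
do("square_mount")
E
```

```text
square_mount measured [6.1788e+02 2.8028e+02 1.7000e-01] score 773
gap 10.0 grip 90 z 22.0
lifted gap 9.8 F [ 1.   0.  -1.7]
PICK FAIL
```

Run:
```python
from h import *
im=env.capture("scene")[:,:,::-1]; x,y=project("scene",[[618,280,110]])[0].astype(int)
c=im[max(0,y-75):y+75,max(0,x-100):x+100]; cv2.imwrite("pics/chk1.png",cv2.resize(c,None,fx=3,fy=3,interpolation=cv2.INTER_CUBIC))
```

```text
(no output)
```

View pics/chk1.png

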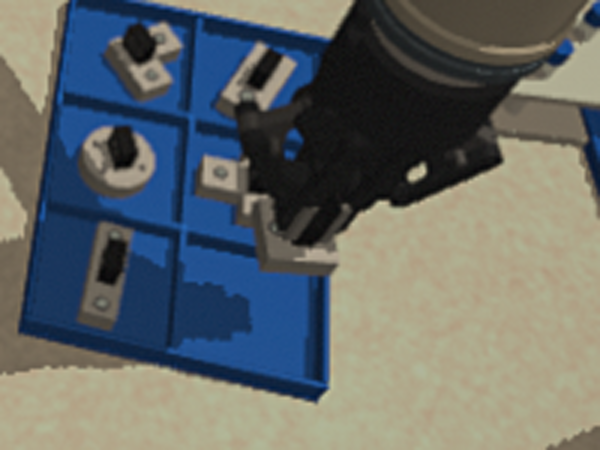

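The square is held level; the gap just reads about 2 mm low. I'll accept gaps of 8–14 mm and place it.

```bash
sed -i 's/return 10<s/return 8<s/' h.py
python3 - <<'E'
from h import *
put("square_mount")
E
```

```text
over gap 9.2
laid [0.5 2.8 2.5]
53.5 53.9 [2.5 5.4 2.4]
51.5 51.7 [2.5 5.8 1.8]
49.5 49.7 [2.1 5.  0.2]
47.5 47.7 [2.1 5.  1.4]
45.5 45.6 [2.7 5.5 0.5]
43.5 44.0 [1.  6.3 3.7]
tamp 60.0 61.1 9.5
tamp 59.0 61.0 14.7
t 25.125
```

Run:
```python
from h import *
do("long_slide") and do("tee_mount")
```

```text
long_slide measured [ 6.1503e+02  1.9675e+02 -8.0000e-02] score 645
gap 9.5 grip 88 z 21.8
lifted gap 9.7 F [-0.5 -0.4 -0.4]
over gap 9.9
laid [0.3 1.6 1.4]
53.5 53.8 [2.  6.  1.9]
51.5 51.6 [2.2 5.2 2. ]
49.5 49.5 [1.5 4.8 0.5]
47.5 47.5 [2.4 6.4 1.5]
45.5 45.5 [1.5 5.4 1.5]
43.5 43.7 [1.1 4.8 2.6]
tamp 60.0 61.0 9.1
tamp 59.0 61.0 15.0
t 37.3
tee_mount measured [ 5.2873e+02  2.8233e+02 -1.0000e-02] score 863
gap 9.6 grip 89 z 22.0
lifted gap 9.6 F [ 0.6 -0.4 -1. ]
over gap 9.5
laid [0.7 2.9 1.2]
53.5 53.6 [0.5 6.1 1.8]
51.5 51.4 [ 1.9  6.5 -2. ]
49.5 49.3 [ 2.4  5.6 -0.4]
47.5 47.3 [ 1.7  6.2 -1.9]
45.5 45.3 [ 0.4  6.4 -2.5]
43.5 44.0 [0.4 7.8 5.7]
tamp 60.0 61.0 10.6
tamp 59.0 61.0 18.5
t 50.0833
```

Run:
```python
from h import *
import h
for k,v in CUT.items(): CUT[k]=(v[0],v[1]+1)
do("port_cap") and do("angle_bracket") and do("filter_holder")
```

```text
port_cap measured [5.3182e+02 1.9627e+02 3.0000e-01] score 1001
gap 9.7 grip 88 z 22.0
lifted gap 9.7 F [-0.6 -0.  -0.6]
over gap 9.4
laid [-1.1  0.4  1.1]
53.5 53.6 [1.6 2.4 0.8]
51.5 51.2 [ 1.9  2.  -2.6]
49.5 49.1 [ 2.   3.7 -4. ]
47.5 47.2 [ 1.7  2.9 -3.6]
45.5 45.3 [ 1.7  3.2 -2.9]
43.5 44.0 [-0.6  5.2  4.8]
tamp 60.0 61.0 10.6
tamp 59.0 61.0 19.3
t 62.2667
angle_bracket measured [446.29 200.75   0.63] score 812
gap 10.0 grip 88 z 21.8
lifted gap 9.7 F [ 0.2 -0.3 -0.9]
over gap 9.7
laid [ 1.8 -0.4  2.5]
53.5 53.8 [ 2.6 -1.   6.3]
51.5 51.5 [ 2.3 -2.1  4.5]
49.5 49.4 [ 1.9 -0.8  3.8]
47.5 47.2 [3.6 0.3 2.4]
45.5 45.2 [ 2.5 -0.3  1.7]
43.5 43.9 [ 1.5 -0.1  8.1]
tamp 60.0 61.1 7.9
tamp 59.0 61.0 14.2
t 74.1833
filter_holder measured [ 4.4730e+02  2.8277e+02 -4.2000e-01] score 964
gap 9.8 grip 88 z 21.8
lifted gap 10.0 F [ 0.5  0.3 -1.8]
over gap 9.7
laid [-0.4 -1.1  0.4]
53.5 53.7 [-0.3 -0.5 -0.1]
51.5 51.6 [ 1.6 -1.3  0.4]
49.5 49.5 [ 1.1 -0.9  1.2]
47.5 47.3 [ 1.3 -0.   2.1]
45.5 45.2 [ 2.  -0.8 -0.2]
43.5 43.8 [-0.6 -0.9  7. ]
tamp 60.0 61.0 8.8
tamp 59.0 61.0 18.7
t 86.325
```

All six tabs topped out at z = 61, which means fully home. I'll check by eye before shutting the drawer.

Run:
```python
from h import *
env.gripper_close(20)
env.move_pose([335,-131,200],att(YAW))
im=env.capture("scene")[:,:,::-1]; cv2.imwrite("pics/scene2.png",im); cv2.imwrite("pics/sc2c.png",cv2.resize(im[130:330,150:550],None,fx=2,fy=2,interpolation=cv2.INTER_CUBIC))
```

```text
(no output)
```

View pics/sc2c.png

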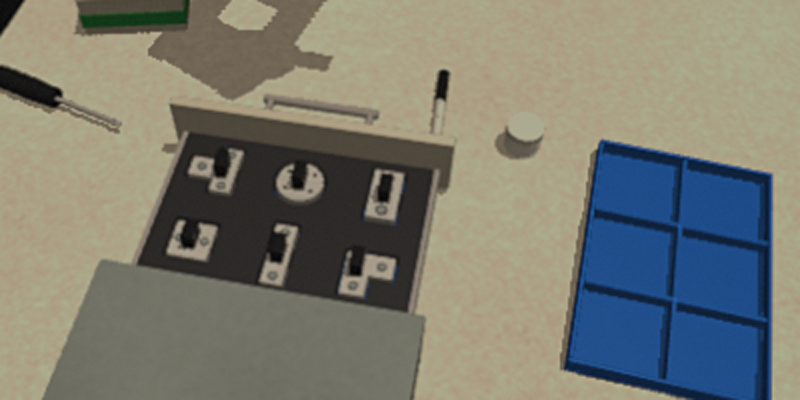

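All six are flush and the tray is empty. Now I'll push the drawer shut by the handle.

Run:
```python
from h import *
d=np.array([math.cos(YAW),math.sin(YAW),0]); H=np.array([447,-132,0.]); f=lambda s,z=35:H+s*d+[0,0,z]
env.move_pose(f(-45,90),att(YAW)); env.line_to(f(-45),vel=100); f0=F()
env.line_to(f(0),vel=60); print((F()-f0).round(1))
env.line_to(f(100),vel=80); print((F()-f0).round(1))
env.line_to(f(160),vel=80); print((F()-f0).round(1))
for s in range(164,190,2):
    env.line_to(f(s),vel=25); env.sleep(.1); s_=env.get_state(); g=(s_["force"]-f0)
    print(s,s_["tool_pos"].round(1),g.round(1))
    if -g[0]>22: break
e=s_["tool_pos"]
env.line_to(f(s-30),vel=80); env.line_to(f(s-30,150),vel=150)
env.move_pose([207,560,260],att(2.8)); print(env.get_state()["time"])
im=env.capture("top")[:,:,::-1]; cv2.imwrite("pics/top3.png",im)
```

```text
[ 0.2  0.5 -0.1]
[-0.4  1.  -0.7]
[-0.3 -0.1  0.6]
164 [ 610.8 -123.    35.1] [-0.1 -0.  -0.2]
166 [ 612.8 -122.9   35. ] [-2.  -0.2 -0.4]
168 [ 615.  -122.8   35. ] [-0.6 -0.1 -0.5]
170 [ 617.  -122.7   35.1] [-0.5  0.1 -1. ]
172 [ 619.  -122.5   35. ] [-1.2  0.2 -0.4]
174 [ 619.7 -122.4   34.8] [-5.5  0.1  2.6]
176 [ 619.9 -122.3   34.6] [-12.2  -2.    7.1]
178 [ 619.9 -122.2   34.3] [-18.1  -2.4  11.8]
180 [ 620.  -122.1   34.2] [-24.6  -2.6  17.2]
100.025
```

View pics/top3.png

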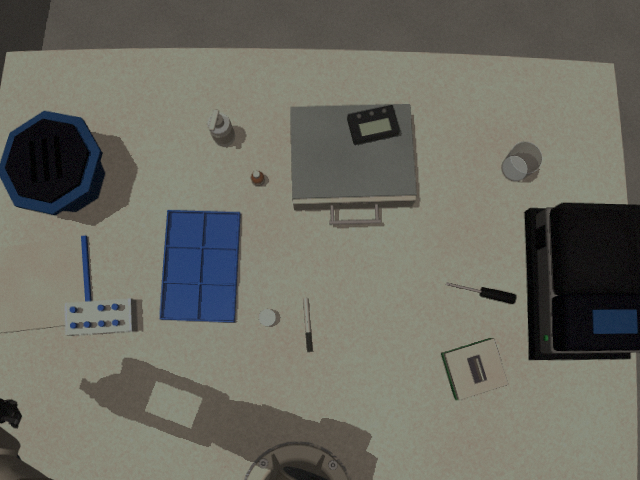

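The drawer reached a hard stop with its front flush against the chest (image row ~203). The tray is empty and the other objects haven't moved.

```bash
python3 -c "
from bench import env
print(env.hand_in())"
```

```text
the job is handed in; nothing more can be done
None
```

All six optics were in the tray; each is pressed fully home in its own cutout, the drawer is pushed to its hard stop, the other things on the bench were left alone, and the job is handed in at about 100 s of the 210 s.

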